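# Wedge a camera tight in the repair cradle

### The arm

A 6-joint arm with a two-finger parallel gripper is mounted at the origin on the work surface. World frame = base frame: x ahead of the robot, y to its left, z up, the work surface at z = 0. Lengths are in mm, angles in rad, forces in N, time in s.
With the tool pointing down it reaches from about 275 to 750 mm from the base axis. Payload 10.2 kg.
Tool frame: the origin (TCP) lies on the front face of the gripper's body, between the roots of the fingers; the fingertips stand 73 mm ahead of it and the grasp point (between the pads) lies 54 mm ahead of it; z points along the fingers, y is the line along which they close (so a half turn about z gives the same grasp; the last joint's range is limited). The gripper opens to 85 mm and grips with 20 to 120 N. Pads are 22 mm wide; open, the fingers measure 114 mm over their backs; the gripper's body (76 mm by 85 mm) begins 54 mm behind the grasp point. The pads swing forward as they close: fully open they stand 13 mm farther back than shut.
Start: joints at [-1.429, 0.313, 1.498, -0, 1.331, -0.223], TCP at [187.288, -490.464, 303.894] pointing down, gripper open.
Joint ranges: [-2.94, 2.94], [-0.97, 2.17], [0.19, 2.56], [-1.23, 4.37], [0.02, 3.11], [-2.88, 2.88]. Speed limits (rad/s): [2.39, 2.39, 3.01, 3.14, 3.14, 3.14].

### API

Orientations are given as a unit quaternion [w, x, y, z].
In Python, from rig import * gives the robot as it stands.
- The arm moves only by the tool step_arm, never from a script. Its argument "plan" is a list of rows, each an object with "offset": the shift along the tool's x, y, z in cm, a list of three; "rot": the turn, a rotation vector about the tool's x, y, z in degrees, a list of three; "gripper": the finger opening in cm, from 0 to 8.54. In form: [{"offset": [x, y, z], "rot": [wx, wy, wz], "gripper": gripper}, ...]. A call has 1 to 12 rows; each row is the pose to reach, as a shift and turn from the pose commanded when the call began, along the tool's axes at that moment; what a row does not reach only later rows make up. A row lasts 1/10 s, in which the tool goes at most 50 mm and 8.59 degrees, less where a joint would pass 70% of its speed; a pose out of reach is approached as far as the arm can. A call with a gripper value outside its range is refused whole. The fingers move at their own pace and stop on an object; "squeeze" is the grip in N (left out, the last holds). Time passes only in rows, so rows that repeat a pose let the fingers close. It gives the time, the measured TCP pose, the force, the opening and the grip force at its end, in the units of the state.
- sense(): the state, without advancing time (a new reading comes with each control period).
- capture(name): name is "scene" or "top"; returns a dict with "color" (480x640x3 uint8, red, green, blue), "depth" (480x640 float32, mm along the optical axis (not along the pixel's ray), 0 where there is no reading), "vertical_fov" (degrees; the focal length in pixels is half the picture's height over the tangent of half this angle, whatever the lens; pixels are square), "cx", "cy" (the principal point, pixels), "rvec" (rotation vector, rad) and "tvec" (3), from world to camera coordinates, as OpenCV has them. Camera axes: x right, y down, z forward; pixel columns grow to the right and rows downward; lengths in mm; the calibration is good to about 2 mm. A picture is of the moment at which its call begins.
- finish_job(): hands the job in; it is judged then, once.
The state is a dict: "time_s": time; "joints": joint angles; "dq": joint speeds; "tau": joint torques, N m; "eef_pos": TCP position; "ee_rot": TCP orientation; "force": force on the tool from outside, world axes, zero at the start; "wrist_torque": the same for the moment, N m; "grip_width": opening from 0.0 (shut) to 1.0 (fully open); "grip_force": force on a finger pad.
Only numpy, scipy, OpenCV 4.12 (cv2) and the standard library are available. Lean on these libraries where they do the work, as an engineer would, in place of code of your own. Each camera call takes 0.05 s, during which the arm holds its last target. There are 200 camera calls.

### The job

The camera lies in the sloping repair cradle with play at one end. Take the tapered wooden wedge (the one with the square head) from the rack, set it tip first in the slot between the camera's end and the cradle's fence and let go of it, then tap or push its head down along the slope of the slot until the wedge goes no deeper and stays tight. Do not crush the camera or knock it out of the cradle, and leave the round-headed spacer in the rack and the film can where they stand.

Things in the scene. Friction and masses are not known exactly. Their poses are not given: they have to be found in the camera images.
- cradle: Fixed wooden repair cradle, base 150 x 215 mm. Origin on the bench; y along the cradle, z up. Its floor slopes 35 degrees, rising to own +x; lip at the low edge, which faces away from the robot. Along y: aluminium stop (-y), camera, wedge slot, fence (+y). The stop's place varies 3 mm, unreported, so the slot is 11 to 15 mm wide at the mouth and the depth at which the wedge jams varies by 25 mm.
- slot_mouth (a point): Nominal middle of the slot's mouth, level with the fence's top. The slot runs down from it along (0.574, 0, -0.819) in the cradle's axes; open below (over 80 mm free). Walls: camera's end (-y) and fence (+y), which leans 7 degrees outwards, so a seated wedge leans 3.5 degrees to +y; up and down the slope two guide cheeks 33 mm apart, the lower 20 mm above the mouth, the upper 5 mm below it.
- fence_edge (a point): Middle of the fence's upper inner edge: the +y side of the slot's mouth.
- camera_end (a point): Middle of the upper edge of the camera's end face that borders the slot (its -y wall), 5 mm deeper along the slot than the fence edge. Midway in y between this point and fence_edge is the true middle of the slot.
- camera_center (a point): Centre of the loose black camera body, 110 mm long (cradle's y), 70 mm up the slope, 50 mm thick, with a lens standing 22 mm higher at its middle (54 mm wide). 0.2 to 0.5 kg. It lies on its back on the slope against the lip, within 1 mm of the stop.
- camera: The same camera; its own frame stands upright (z up) while the camera lies on the 35 degree slope.
- wedge: Loose hardwood wedge standing tip down in a rack pocket. Origin at the tip's middle; own z runs from tip to head. Blade 26 mm wide (x), 90 long, thickness (y) 8 at the tip to 19 mm, symmetric; then a square head 26 x 26 x 30 mm, flat on top, at z = 90 to 120. About 60 g. Friction holds it: pushed 15 to 22 N along the slot until it goes no deeper it is tight; 5 N is not enough.
- wedge_tip (a point): Middle of the wedge's tip, which is the origin of wedge.
- wedge_center (a point): Centre of the wedge, 60 mm from the tip along own z; the centre of the head lies 45 mm further along own z.
- spacer_center (a point): Centre of a loose parallel spacer in the other pocket: straight blade 26 x 14.5 x 80 mm with a round head 28 mm across and 22 mm tall; 102 mm in all. To be left there.
- rack: Plywood block 70 x 150 x 55 mm (own x, y, z), fixed; origin under its middle. Two pockets 29 x 16.5 mm, 45 mm deep, at own y = -45 and +45 mm; the wedge stands in one with its width along own x, loosely (its tip is 10 mm above the bench, its head's centre about 115 mm).
- film_can_center (a point): Black film can, 32 mm across, 52 mm tall, standing on the bench between cradle and rack; to be left standing there.
Mind the look-alikes: they are no part of the job. Leave any purple look-alike of the rack alone.

How it is judged (in metres and radians):
On the way, in this order (a step that is already met when the one before it is completed fails the run):
1. the wedge is drawn up out of the rack (z of wedge_tip in the frame of rack above 0.06 m), for 0.1 s.
2. the wedge is set in the slot and let go: its tip is in the slot and the fingers do not touch it (contact force between the fingers and wedge below 0.1 N and z of wedge_tip in the frame of cradle below 0.1 m and horizontal distance between wedge_tip and slot_mouth below 0.05 m and angle between wedge's own z axis and vertical above 0.45 rad), for 0.2 s.
3. then it is tapped or pushed down with the gripper, with more than 8 N (contact force between any of the fingers, the arm and wedge above 8 N).
At the end, for the whole second after the job is handed in: The wedge stands in the slot at the slope of the cradle (35 degrees from vertical, give or take 9), its tip at least 10 mm lower than the mouth, at rest, pressing on the camera with more than 10 N while nothing touches it; the camera lies within 12 mm of where it was (contact force between wedge and camera above 10 N and z of wedge_tip in the frame of cradle below 0.095 m and horizontal distance between wedge_tip and slot_mouth below 0.05 m and angle between wedge's own z axis and vertical between 0.45 and 0.78 rad and linear speed of wedge below 0.02 m/s and distance of camera_center from where it was at the start of the episode below 0.012 m and angle between camera's own z axis and vertical below 0.12 rad).
It fails at once if the camera is crushed: the wedge presses on it with more than 120 N (contact force between wedge and camera above 120 N).
It fails at once if the camera is knocked out of its place by more than 25 mm (distance of camera_center from where it was at the start of the episode above 0.025 m).
It fails at once if the spacer is taken out of its pocket or moved by more than 30 mm (distance of spacer_center from where it was at the start of the episode above 0.03 m).
It fails at once if the film can is shoved or tipped by more than 30 mm (distance of film_can_center from where it was at the start of the episode above 0.03 m).
It also fails if it takes over 48 s, if anything falls off the work surface, if the arm or the gripper's body presses on something with over 40 N, if the wrist force passes 120 N, or if a joint passes its speed limit or range.

## Working session

There is one attempt and no reset: what is moved stays moved. The work goes in short steps, Python scripts to look and compute and a tool call to move; the robot and the scene stay as the last step left them, time stands still between calls to the robot, and variables do not carry over. Pictures are saved under pics/ and viewed, at most 10 in all, crops included, and the job is handed in when it is done.

Besides the shell and the picture viewer there is one more tool, called after ">>>" in YAML: its name, and indented under it one key for each argument. step_arm: Moves the arm, as the interface text tells. Its arguments: {"type":"object","properties":{"plan":{"type":"array"},"squeeze":{"type":"number"}},"required":["plan"]}

```bash
mkdir -p pics; ls; cat > h.py <<'E'
from rig import *
import numpy as np, cv2
def load(n):
    return np.load(f'{n}.npy',allow_pickle=True).item()
def snap(n,f):
    c=capture(n); np.save(f'{f}.npy',c,allow_pickle=True); cv2.imwrite(f'pics/{f}.png',c['color'][:,:,::-1]); return c
def cloud(c):
    f=240/np.tan(np.radians(c['vertical_fov'])/2)
    v,u=np.mgrid[0:480,0:640]; d=c['depth'].astype(float)
    P=np.stack([(u-c['cx'])/f*d,(v-c['cy'])/f*d,d],-1)
    R=cv2.Rodrigues(np.array(c['rvec'],float))[0]
    W=(P-np.array(c['tvec'],float).reshape(3))@R
    W[d==0]=np.nan
    return W
E
python3 - <<'E'
from h import *
for n in('scene','top'):
    c=snap(n,n+'0'); R=cv2.Rodrigues(np.array(c['rvec'],float))[0]
    print(n,c['vertical_fov'],c['cx'],c['cy'],-R.T@np.array(c['tvec']).reshape(3),R[2],(c['depth']>0).mean())
a=cv2.imread('pics/scene0.png');b=cv2.imread('pics/top0.png')
print(sense())
E
```

```text
pics
scene 51.96662833836586 317.7161458732522 233.30790283356657 [1180.02748612   36.16497105  638.92131894] [-0.80572593 -0.02794346 -0.59162902] 0.9958919270833333
top 56.45589874784473 313.15738345293374 243.64161091878285 [402.76053951   4.30884217 836.65540368] [ 0.09615277  0.01721876 -0.99521764] 0.9961881510416667
{'time_s': 0.1, 'joints': array([-1.42941422e+00,  3.13383444e-01,  1.49834469e+00, -5.96860296e-06,
        1.33097042e+00, -2.23412383e-01]), 'dq': array([-5.13903959e-04, -1.22027288e-03, -1.79307530e-03,  1.42109607e-03,
        9.46973240e-04, -6.70951843e-06]), 'tau': array([ 2.37765234e-03, -4.12901759e+01, -2.60138941e+01, -2.66509569e-04,
        3.02864966e-03,  3.71300899e-06]), 'eef_pos': array([ 187.25912148, -490.31991019,  303.40385914]), 'ee_rot': array([-5.52602960e-04,  9.83411410e-01,  1.81388240e-01,  1.97768695e-05]), 'force': array([-0.14212958,  0.30241486,  0.5417166 ]), 'wrist_torque': array([-0.00944317, -0.01070819,  0.02675872]), 'grip_force': 0.0, 'grip_width': 1.0008739238929014}
```

View pics/scene0.png

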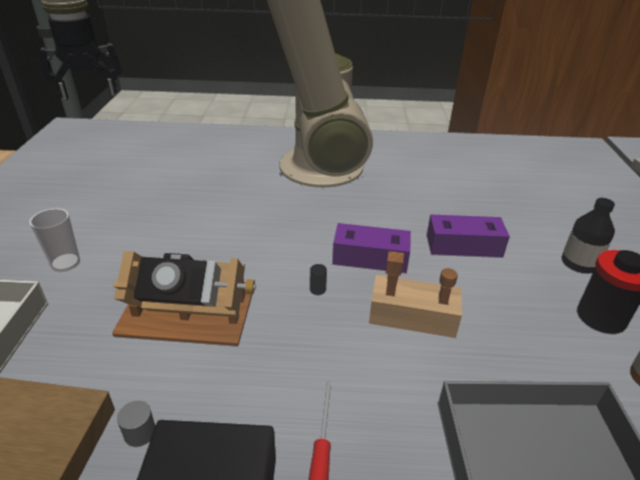

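View pics/top0.png

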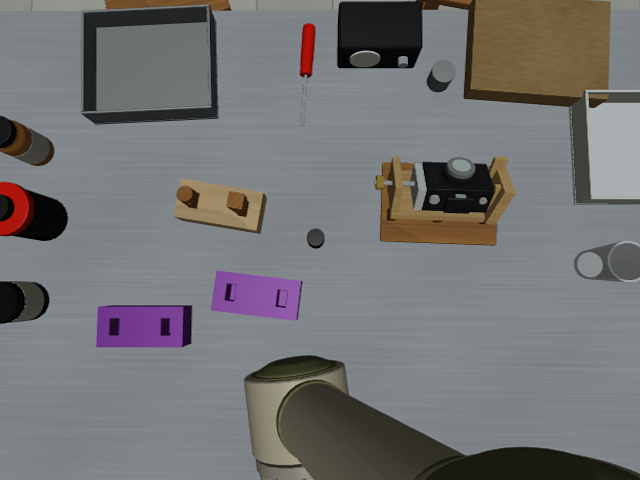

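The scene view shows the cradle at about (185,295), with the silver stop on its right and the wooden fence on its left at (130,278). The rack is at (415,305) and the film can at (318,280). The top view has the cradle at (445,195), the rack at (220,205) and the can at (315,238).

There are two candidates in the wooden rack. One has a square head, at scene (395,265) and top (237,202). The other has a round head, at scene (448,280) and top (187,195). The square-headed one fits the wedge, and I'll confirm it in a crop. The purple racks are the look-alikes.

```bash
python3 - <<'E'
from h import *
a=cv2.imread('pics/scene0.png');b=cv2.imread('pics/top0.png')
C=lambda i,x,y,w,h:cv2.resize(i[y:y+h,x:x+w],(400,300),interpolation=cv2.INTER_CUBIC)
o=np.vstack([np.hstack([C(a,355,240,120,90),C(b,165,165,120,90)]),np.hstack([C(a,105,240,160,120),C(b,370,140,160,120)])])
cv2.imwrite('pics/crop0.png',o)
for n in('scene','top'):
    c=load(n+'0');W=cloud(c)
    def rep(name,x,y,w,h,lo,hi):
        S=W[y:y+h,x:x+w].reshape(-1,3); S=S[(S[:,2]>lo)&(S[:,2]<hi)]
        if len(S)<4: print(n,name,len(S));return
        r=cv2.minAreaRect(S[:,:2].astype(np.float32)); print(n,name,len(S),'med',np.median(S,0).round(1),'rect',np.round(r[0],1),np.round(r[1],1),round(r[2],1))
    if n=='top': B=[('rack',165,165,110,80,50,60),('wedgehead',222,180,35,40,120,140),('spacer',170,175,35,40,105,120),('can',300,222,30,30,45,58),('table',320,300,20,20,-20,20)]
    else: B=[('rack',355,265,120,80,50,60),('wedgehead',380,245,25,40,100,140),('spacer',435,262,30,40,90,125),('can',305,262,30,35,45,58),('table',320,350,20,20,-20,20)]
    for q in B: rep(*q)
E
```

```text
scene rack 2286 med [557.4 187.5  55.2] rect [549.2 187.2] [150.3  75. ] 80.7
scene wedgehead 370 med [552.9 141.4 124.5] rect [542.9 142.6] [26.  31.3] 79.3
scene spacer 296 med [563.9 229.2 109.5] rect [557.1 231.1] [27.3 27.5] 81.2
scene can 195 med [494.7  13.9  51.8] rect [491.3  14.4] [32.6 29.5] 3.4
scene table 399 med [6.552e+02 4.220e+01 5.000e-01] rect [655.1  42.2] [41.3 31.6] 2.6
top rack 2565 med [543.  188.   54.7] rect [548.9 186.9] [150.7  70.6] 80.8
top wedgehead 274 med [540.9 141.2 129.5] rect [541.3 142.3] [26.2 25.8] 80.6
top spacer 218 med [555.7 230.1 111.5] rect [555.5 230.4] [25.6 25.6] 3.8
top can 252 med [490.5  13.8  51.5] rect [491.3  13.9] [30.3 30.1] 0.2
top table 398 med [360.4 -12.3  -0.7] rect [361.1 -12.4] [35.1 35.3] 0.3
```

View pics/crop0.png

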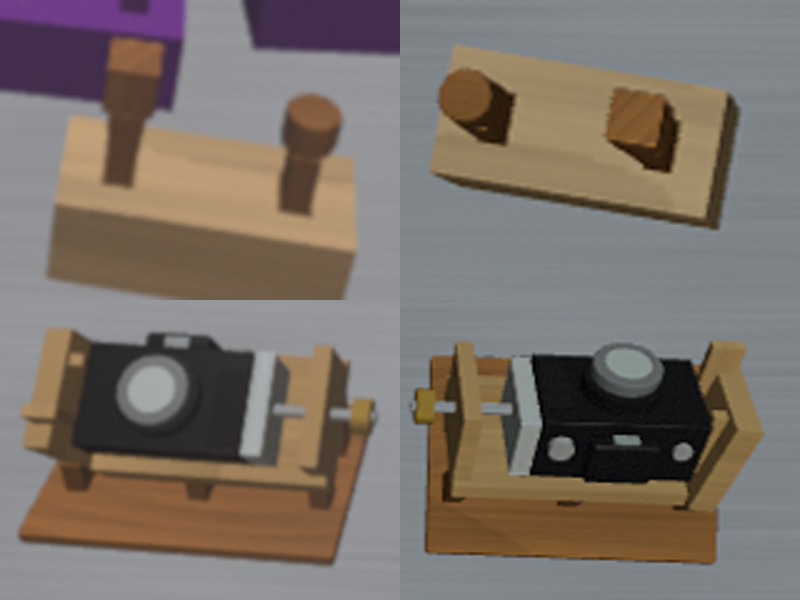

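The crop confirms it: square head at top (237,202) is the wedge, and the round head at (187,195) is the spacer. The head centre (541,142), the 26 mm rectangle and the 129.5 mm top all match the description. Next I measure the cradle slot.

```bash
python3 - <<'E'
from h import *
W=cloud(load('top0')); Ws=cloud(load('scene0'))
S=W[130:260,365:530].reshape(-1,3); T=Ws[235:350,105:265].reshape(-1,3)
b=S[(S[:,2]>5)&(S[:,2]<30)]; h=np.histogram(S[:,2],np.arange(-6,190,6)); print(list(zip(h[1].round(),h[0])))
A=np.vstack([S,T]); b=A[(A[:,2]>6)&(A[:,2]<22)]
r=cv2.minAreaRect(b[:,:2].astype(np.float32)); print(r)
E
```

```text
[(np.int64(-6), np.int64(7342)), (np.int64(0), np.int64(3727)), (np.int64(6), np.int64(2119)), (np.int64(12), np.int64(907)), (np.int64(18), np.int64(16)), (np.int64(24), np.int64(19)), (np.int64(30), np.int64(13)), (np.int64(36), np.int64(27)), (np.int64(42), np.int64(42)), (np.int64(48), np.int64(115)), (np.int64(54), np.int64(85)), (np.int64(60), np.int64(84)), (np.int64(66), np.int64(136)), (np.int64(72), np.int64(225)), (np.int64(78), np.int64(942)), (np.int64(84), np.int64(794)), (np.int64(90), np.int64(668)), (np.int64(96), np.int64(634)), (np.int64(102), np.int64(769)), (np.int64(108), np.int64(1018)), (np.int64(114), np.int64(1123)), (np.int64(120), np.int64(442)), (np.int64(126), np.int64(124)), (np.int64(132), np.int64(0)), (np.int64(138), np.int64(0)), (np.int64(144), np.int64(0)), (np.int64(150), np.int64(0)), (np.int64(156), np.int64(0)), (np.int64(162), np.int64(0)), (np.int64(168), np.int64(0)), (np.int64(174), np.int64(0)), (np.int64(180), np.int64(0))]
((562.2120971679688, -215.07620239257812), (215.2805633544922, 153.1391143798828), 88.1561050415039)
```

>>> step_arm:
  plan:
    - {"offset": [0, 0, -2], "rot": [0, 0, 0], "gripper": 8.5}

```text
time_s: 0.2
eef_pos: [187.2, -489.8, 321.7]
ee_rot: [-0.003, 0.983, 0.181, 0.0]
force: [-0.3, 0.1, 0.0]
grip_width: 0.996
grip_force: 0.0
```

```bash
cat >> h.py <<'E'
O=np.array([562.2,-215.1,0]); a=np.radians(88.156)
ey=-np.array([np.cos(a),np.sin(a),0]); ex=np.array([ey[1],-ey[0],0]); ez=np.array([0,0,1.])
t=np.radians(35); eu=np.cos(t)*ex+np.sin(t)*ez; en=-np.sin(t)*ex+np.cos(t)*ez
B=np.stack([eu,ey,en])
E
python3 - <<'E'
from h import *
V={}
for k in('top0','scene0'):
    c=load(k);W=cloud(c);L=(W-O)@B.T; col=c['color'].astype(int)
    m=np.isfinite(L[...,0])&(W[...,2]>25)&(abs(L[...,1])<120)&(abs(L[...,0]-0)<140)&(L[...,2]<170)&(abs(W[...,0]-562)<90)
    dark=col.max(-1)<60
    p=L[m&dark]; print(k,'dark pct u,v,n',np.percentile(p,[1,5,50,95,99],axis=0).round(1).tolist())
    q=L[m&~dark&(L[...,1]>40)]; print(' wood pct',np.percentile(q,[1,5,50,95,99],axis=0).round(1).tolist())
    # grids: max n per (u,v) cell 4mm
    u0=np.arange(-10,130,5); v0=np.arange(44,108,4)
    A=L[m]; V[k]=A
A=np.vstack(list(V.values()))
U=np.arange(-20,130,6)
lo=np.percentile(A[:,0],[.5,99.5]);print('u range',lo)
print('v:',list(range(40,112,4)))
for u in np.arange(lo[0]//6*6,lo[1],6):
    r=[]
    for v in range(40,112,4):
        s=A[(A[:,0]>=u)&(A[:,0]<u+6)&(A[:,1]>=v)&(A[:,1]<v+4),2]; r.append(int(s.max()) if len(s) else -9)
    print(int(u),r)
E
```

```text
top0 dark pct u,v,n [[3.1, -99.6, 33.6], [11.1, -99.0, 53.7], [61.9, -6.1, 94.6], [81.4, 57.4, 108.1], [82.4, 62.0, 110.9]]
 wood pct [[10.3, 42.1, 29.7], [17.0, 46.9, 37.8], [65.6, 74.2, 89.9], [77.0, 89.6, 119.3], [81.7, 92.2, 123.1]]
scene0 dark pct u,v,n [[-0.2, -46.0, 81.0], [0.2, -43.1, 89.7], [26.7, -6.3, 98.9], [67.2, 57.6, 110.1], [76.6, 61.3, 113.1]]
 wood pct [[-10.8, 41.8, 41.3], [-8.8, 48.7, 48.6], [22.8, 74.8, 99.5], [70.6, 90.1, 122.5], [74.5, 92.4, 124.7]]
u range [-10.41383026  82.35792861]
v: [40, 44, 48, 52, 56, 60, 64, 68, 72, 76, 80, 84, 88, 92, 96, 100, 104, 108]
-12 [72, 72, 67, 70, 69, -9, -9, -9, 49, 48, 51, 50, 44, -9, -9, -9, -9, -9]
-6 [95, 97, 96, 99, 89, 96, -9, 85, 104, 103, 105, 102, 102, 102, -9, -9, -9, -9]
0 [101, 102, 101, 101, 100, 100, 47, 81, 104, 106, 103, 103, 102, 100, -9, -9, -9, -9]
6 [100, 99, 100, 100, 99, 98, 125, 123, 121, 125, 124, 125, 102, 102, -9, -9, -9, -9]
12 [101, 99, 99, 99, 100, 100, 125, 124, 125, 124, 124, 125, 109, -9, -9, -9, -9, -9]
18 [100, 102, 100, 101, 100, 99, 123, 124, 125, 123, 124, 124, 100, 100, -9, -9, -9, -9]
24 [99, 100, 99, 101, 99, 99, -9, 88, 104, 103, 103, 103, 102, 100, -9, -9, -9, -9]
30 [100, 100, 100, 101, 100, 99, -9, 87, 104, 103, 105, 103, 103, 99, -9, -9, -9, -9]
36 [99, 99, 100, 99, 101, 99, -9, 88, 103, 103, 104, 103, 103, 101, -9, -9, -9, -9]
42 [100, 99, 100, 100, 100, 98, -9, -9, 102, 106, 103, 104, 104, 100, -9, -9, -9, -9]
48 [99, 100, 101, 101, 99, 99, 99, 99, 104, 104, 103, 103, 102, 100, -9, -9, -9, -9]
54 [100, 99, 101, 100, 99, 98, 100, 101, 102, 104, 104, 103, 105, 100, -9, -9, -9, -9]
60 [101, 100, 101, 99, 100, 98, 97, 96, 103, 104, 104, 103, 103, 99, -9, -9, -9, -9]
66 [100, 100, 99, 100, 99, 100, 52, 89, 102, 104, 104, 103, 102, 101, -9, -9, -9, -9]
72 [85, 86, 84, 77, 47, -9, 49, 88, 103, 106, 103, 102, 102, 98, -9, -9, -9, -9]
78 [48, 48, 48, 49, 48, -9, -9, -9, -9, -9, -9, -9, -9, -9, -9, -9, -9, -9]
```

>>> step_arm:
  plan:
    - {"offset": [3, -4, -2], "rot": [0, 0, 4], "gripper": 8.5}
    - {"offset": [6, -8, -2], "rot": [0, 0, 8], "gripper": 8.5}
    - {"offset": [10, -12, -2], "rot": [0, 0, 12], "gripper": 8.5}
    - {"offset": [14, -16, -2], "rot": [0, 0, 16], "gripper": 8.5}
    - {"offset": [18, -20, -2], "rot": [0, 0, 20], "gripper": 8.5}
    - {"offset": [22, -24, -2], "rot": [0, 0, 24], "gripper": 8.5}
    - {"offset": [26, -26, -2], "rot": [0, 0, 28], "gripper": 8.5}
    - {"offset": [30, -28, -2], "rot": [0, 0, 30], "gripper": 8.5}
    - {"offset": [34, -30, -2], "rot": [0, 0, 30], "gripper": 8.5}
    - {"offset": [38, -32, -2], "rot": [0, 0, 30], "gripper": 8.5}
    - {"offset": [42, -34, -2], "rot": [0, 0, 30], "gripper": 8.5}
    - {"offset": [46, -36, -2], "rot": [0, 0, 30], "gripper": 8.5}

```text
time_s: 1.4
eef_pos: [489.6, 12.2, 343.6]
ee_rot: [-0.0, 0.997, -0.079, -0.0]
force: [0.5, -0.0, 0.7]
grip_width: 0.993
grip_force: 0.0
```

```bash
python3 - <<'E'
from h import *
for k in('top0','scene0'):
    c=load(k);W=cloud(c);L=(W-O)@B.T; col=c['color'].astype(int); dark=col.max(-1)<60
    u,v,n=L[...,0],L[...,1],L[...,2]
    p=lambda m,i:(m.sum(),np.percentile(L[m][:,i],[0.5,2,5,50,95,98,99.5]).round(1).tolist())
    print(k)
    print(' lowcheek u',p((n>110)&(n<130)&(v>60)&(v<90)&(abs(W[...,0]-562)<90),0))
    print(' lowcheek v',p((n>119)&(n<128)&(v>60)&(v<90)&(abs(W[...,0]-562)<90),1))
    print(' upcheek u',p((n>96)&(n<104)&(v>64)&(v<69)&(u>35)&(u<80),0), np.median(n[(n>96)&(n<104)&(v>64)&(v<69)&(u>45)&(u<70)]))
    f=(n>101)&(n<106)&(v>60)&(v<100)&(u>25)&(u<75)
    print(' fence v',p(f,1),'n',np.median(n[f]))
    f2=(n>101.5)&(n<106)&(v>60)&(v<100)
    print(' fence u',p(f2&(u>-15)&(u<90),0))
    cm=dark&(n>97.5)&(n<102)&(v>30)&(v<70)&(u>5)&(u<70)
    print(' cam v',p(cm,1),'n',np.median(n[cm]))
    for lo in range(24,48,6):
        g=(u>=lo)&(u<lo+6)
        s=g&(n>96)&(v>50)&(v<64); s2=g&(n>101)&(v>64)&(v<85)
        print('  u',lo,'camera edge vmax',v[s].max().round(1) if s.any() else None,'fence vmin',v[s2].min().round(1) if s2.any() else None)
    al=dark&(n>97)&(n<102)&(abs(v)<70)
    print(' cam u',p(al&(u>-20)&(u<90),0))
E
```

```text
top0
 lowcheek u (np.int64(142), [9.8, 9.9, 11.0, 18.1, 20.0, 20.7, 21.0])
 lowcheek v (np.int64(72), [65.2, 65.2, 65.4, 75.5, 86.2, 87.1, 87.5])
 upcheek u (np.int64(9), [52.9, 52.9, 52.9, 56.0, 59.6, 60.0, 60.2]) 98.33526446618666
 fence v (np.int64(123), [73.8, 74.4, 74.7, 80.0, 88.3, 90.5, 91.0]) n 101.86659207303536
 fence u (np.int64(131), [14.9, 17.0, 17.9, 41.4, 73.5, 75.7, 76.1])
 cam v (np.int64(258), [30.9, 31.6, 32.9, 47.8, 60.4, 61.0, 64.0]) n 98.1944167976072
  u 24 camera edge vmax 61.9 fence vmin 74.7
  u 30 camera edge vmax 62.5 fence vmin 73.6
  u 36 camera edge vmax 62.4 fence vmin 75.8
  u 42 camera edge vmax 62.6 fence vmin 74.6
 cam u (np.int64(1002), [2.1, 3.6, 7.2, 47.2, 68.3, 69.6, 70.5])
scene0
 lowcheek u (np.int64(110), [10.9, 11.1, 11.2, 14.5, 19.0, 19.3, 19.4])
 lowcheek v (np.int64(79), [64.6, 65.0, 65.5, 75.6, 85.9, 86.3, 87.4])
 upcheek u (np.int64(17), [52.6, 52.6, 52.7, 55.8, 59.2, 59.6, 59.8]) 97.77984902349881
 fence v (np.int64(258), [73.4, 74.5, 74.8, 82.2, 90.7, 91.6, 92.1]) n 102.54242284335176
 fence u (np.int64(305), [-3.7, -3.0, -1.3, 40.3, 71.2, 73.6, 74.8])
 cam v (np.int64(481), [30.3, 31.9, 33.8, 48.4, 60.6, 61.4, 62.1]) n 98.86528979747357
  u 24 camera edge vmax 62.5 fence vmin 74.7
  u 30 camera edge vmax 62.2 fence vmin 74.8
  u 36 camera edge vmax 63.1 fence vmin 74.8
  u 42 camera edge vmax 62.4 fence vmin 74.4
 cam u (np.int64(1589), [-0.1, 0.7, 1.9, 29.7, 65.9, 67.3, 68.7])
```

>>> step_arm:
  plan:
    - {"offset": [1.5, -4, 0], "rot": [0, 0, 0], "gripper": 8.5}
    - {"offset": [2.5, -8, 0], "rot": [0, 0, 0], "gripper": 8.5}
    - {"offset": [3.1, -11, 2], "rot": [0, 0, 0], "gripper": 8.5}
    - {"offset": [3.1, -13.6, 5], "rot": [0, 0, 0], "gripper": 8.5}
    - {"offset": [3.1, -13.6, 8], "rot": [0, 0, 0], "gripper": 8.5}
    - {"offset": [3.1, -13.6, 8], "rot": [0, 0, 0], "gripper": 8.5}

```text
time_s: 2.0
eef_pos: [539.3, 139.8, 260.0]
ee_rot: [0.001, 0.997, -0.079, -0.004]
force: [-0.5, -0.1, 0.3]
grip_width: 0.993
grip_force: 0.0
```

```bash
python3 -c "
from h import *
s=sense();p=s['eef_pos'];R=cv2.Rodrigues(np.zeros(3))[0]
from scipy.spatial.transform import Rotation as Q
w,x,y,z=s['ee_rot'];r=Q.from_quat([x,y,z,w]);print(p,r.as_matrix().round(4).tolist())
print('delta tool',r.inv().apply(np.array([541.4,142.2,170])-p))"
```

```text
[539.34053157 139.83296249 259.97646193] [[0.9876, -0.157, -0.0081], [-0.157, -0.9876, -0.0004], [-0.0079, 0.0017, -1.0]]
delta tool [ 2.37725021 -2.8138098  89.95576209]
```

>>> step_arm:
  plan:
    - {"offset": [0.1, -0.1, 3], "rot": [0, 0, 0], "gripper": 8.5}
    - {"offset": [0.1, -0.1, 6], "rot": [0, 0, 0], "gripper": 8.5}
    - {"offset": [0.1, -0.1, 8.5], "rot": [0, 0, 0], "gripper": 8.5}
    - {"offset": [0.1, -0.1, 9], "rot": [0, 0, 0], "gripper": 8.5}
    - {"offset": [0.1, -0.1, 9], "rot": [0, 0, 0], "gripper": 6}
    - {"offset": [0.1, -0.1, 9], "rot": [0, 0, 0], "gripper": 4}
    - {"offset": [0.1, -0.1, 9], "rot": [0, 0, 0], "gripper": 2}
    - {"offset": [0.1, -0.1, 9], "rot": [0, 0, 0], "gripper": 2}
    - {"offset": [0.1, -0.1, 9], "rot": [0, 0, 0], "gripper": 2}
    - {"offset": [0.1, -0.1, 9], "rot": [0, 0, 0], "gripper": 2}
  squeeze: 50

```text
time_s: 3.0
eef_pos: [542.3, 140.2, 175.0]
ee_rot: [-0.0, 0.997, -0.079, 0.001]
force: [-0.7, -0.6, 5.9]
grip_width: 0.298
grip_force: 49.3
```

>>> step_arm:
  plan:
    - {"offset": [0, 0, -1], "rot": [0, 0, 0], "gripper": 2}
    - {"offset": [0, 0, -3], "rot": [0, 0, 0], "gripper": 2}
    - {"offset": [0, 0, -6], "rot": [0, 0, 0], "gripper": 2}
    - {"offset": [0, 0, -9], "rot": [0, 0, 0], "gripper": 2}
    - {"offset": [0, 0, -12], "rot": [0, 0, 0], "gripper": 2}
    - {"offset": [0, 0, -15], "rot": [0, 0, 0], "gripper": 2}
    - {"offset": [0, 0, -18], "rot": [0, 0, 0], "gripper": 2}
    - {"offset": [0, 0, -20], "rot": [0, 0, 0], "gripper": 2}
    - {"offset": [0, 0, -20], "rot": [0, 0, 0], "gripper": 2}

```text
time_s: 3.9
eef_pos: [542.0, 140.2, 377.1]
ee_rot: [-0.0, 0.997, -0.079, 0.003]
force: [0.3, -0.3, -0.6]
grip_width: 0.299
grip_force: 49.3
```

```bash
cat >> h.py <<'E'
from scipy.spatial.transform import Rotation as Q
M=O+np.array([36.2,68.2,102.8])@B   # slot mouth
la=np.radians(3.5)
ax=np.cos(la)*en+np.sin(la)*ey     # wedge axis tip->head
ty=np.cos(la)*ey-np.sin(la)*en
RT=np.stack([np.cross(ty,-ax),ty,-ax],1)
def rot(s): w,x,y,z=s['ee_rot']; return Q.from_quat([x,y,z,w])
def togo(depth,tipd,s,off=(0,0)):
    "tool-frame shift (cm) and rotvec (deg) to bring wedge tip to depth below mouth along axis"
    T=M-depth*ax+off[0]*eu+off[1]*ey+tipd*ax; r=rot(s)
    return T.round(1),(r.inv().apply(T-s['eef_pos'])/10).round(2),np.degrees((r.inv()*Q.from_matrix(RT)).as_rotvec()).round(1)
E
python3 - <<'E'
from h import *
s=sense();print(M,ax,s['eef_pos'],s['force'],s['grip_force'])
print(togo(-40,165,s))
c=snap('top','top1');c=snap('scene','scene1')
W=cloud(c)  # held wedge tip in scene: brown near
k=(abs(W[...,0]-542)<40)&(abs(W[...,1]-140)<40)&(W[...,2]>150)&(W[...,2]<400)
P=W[k];
for z in range(190,340,10):
    q=P[(P[:,2]>=z)&(P[:,2]<z+10)]
    if len(q)>3: print(z,len(q),q.min(0).round(1),q.max(0).round(1))
print(P[:,2].min())
E
```

```text
[ 589.30061398 -284.20784003  104.97229715] [ 0.57024569 -0.07943922  0.81762416] [542.01170584 140.23976414 377.08626355] [ 0.26912471 -0.29104438 -0.60920913] 49.29299533367157
(array([ 706.2, -300.5,  272.6]), array([23.12, 40.94, 10.53]), array([  1.1, -35.5,  -5.9]))
210 27 [550.3 136.3 210.8] [556.2 143.6 219.7]
220 35 [551.5 135.1 220.1] [556.1 144.6 229.9]
230 45 [551.4 134.  230.3] [556.2 144.5 239.9]
240 49 [551.5 133.4 240.1] [556.1 145.5 249.9]
250 50 [550.3 133.3 250.1] [556.9 145.6 259.7]
260 60 [550.8 132.1 260. ] [555.6 146.3 269.9]
270 68 [550.9 130.9 270.2] [557.3 146.4 279.7]
280 74 [551.  130.7 280.2] [557.7 147.  289.9]
290 77 [550.  129.8 290.3] [556.9 147.5 299.8]
300 145 [544.1 119.2 300. ] [557.3 158.2 310. ]
310 234 [543.2 112.7 310. ] [558.2 164.7 320. ]
320 313 [528.1 113.1 320. ] [558.8 164.5 330. ]
330 216 [530.  113.3 330. ] [557.3 165.1 340. ]
209.9258106856024
```

>>> step_arm:
  plan:
    - {"offset": [1, 4, 0], "rot": [0, 0, 0], "gripper": 2}
    - {"offset": [2, 8, 0], "rot": [0, -4, -1], "gripper": 2}
    - {"offset": [3, 12, 0], "rot": [0, -8, -1], "gripper": 2}
    - {"offset": [5, 16, 0], "rot": [0, -12, -2], "gripper": 2}
    - {"offset": [7, 20, 0], "rot": [0.3, -16, -3], "gripper": 2}
    - {"offset": [9, 24, 0], "rot": [0.5, -20, -3.5], "gripper": 2}
    - {"offset": [11, 28, 0], "rot": [0.7, -24, -4], "gripper": 2}
    - {"offset": [13, 32, 0], "rot": [1, -28, -5], "gripper": 2}
    - {"offset": [15, 36, 0], "rot": [1, -32, -5.5], "gripper": 2}
    - {"offset": [17, 40, 0], "rot": [1.1, -35.5, -5.9], "gripper": 2}
    - {"offset": [17, 41, 0], "rot": [1.1, -35.5, -5.9], "gripper": 2}
    - {"offset": [17, 41, 0], "rot": [1.1, -35.5, -5.9], "gripper": 2}

```text
time_s: 5.2
eef_pos: [616.7, -282.4, 360.1]
ee_rot: [-0.032, 0.953, -0.026, -0.299]
force: [-0.8, -0.2, -0.1]
grip_width: 0.295
grip_force: 49.7
```

```bash
python3 - <<'E'
from h import *
s=sense();print(s['joints'].round(2),s['eef_pos'])
print(togo(-40,167,s)); print(togo(-15,167,s))
E
```

```text
[-0.54  1.05  0.19 -0.36  2.44  0.87] [ 616.67445557 -282.36232874  360.13721905]
(array([ 707.3, -300.7,  274.2]), array([12.4 ,  1.6 ,  1.75]), array([ 0.2, -0.2, -0.2]))
(array([ 693.1, -298.7,  253.8]), array([12.39,  1.59,  4.25]), array([ 0.2, -0.2, -0.2]))
```

Joint 3 is at its limit, so the arm can't reach the slot with the tool fully in line with the wedge. I'll put the wedge back in its pocket and regrasp it with the tool tilted 35° outwards. That makes the tool vertical at the slot.

```bash
cat >> h.py <<'E'
def go(T,RTm,s):
    r=rot(s); d=r.inv()*Q.from_matrix(RTm)
    return (r.inv().apply(np.array(T)-s['eef_pos'])/10).round(2),np.degrees(d.as_rotvec()).round(1)
RK=Q.from_quat([.997,-.079,0,0]).as_matrix()
E
python3 - <<'E'
from h import *
s=sense();print(go([542,140.2,377],RK,s))
E
```

```text
(array([ -8.35, -41.69,   6.04]), array([-0.9, 35. ,  5.8]))
```

>>> step_arm:
  plan:
    - {"offset": [-0.8, -4, 0.6], "rot": [0, 3.5, 0.6], "gripper": 2}
    - {"offset": [-1.6, -8, 1.2], "rot": [-0.1, 7, 1.2], "gripper": 2}
    - {"offset": [-2.4, -12, 1.8], "rot": [-0.2, 11, 1.8], "gripper": 2}
    - {"offset": [-3.2, -16, 2.3], "rot": [-0.4, 15, 2.4], "gripper": 2}
    - {"offset": [-4, -20, 2.9], "rot": [-0.5, 19, 3], "gripper": 2}
    - {"offset": [-4.8, -24, 3.5], "rot": [-0.6, 23, 3.7], "gripper": 2}
    - {"offset": [-5.6, -28, 4], "rot": [-0.7, 27, 4.3], "gripper": 2}
    - {"offset": [-6.4, -32, 4.6], "rot": [-0.8, 31, 5], "gripper": 2}
    - {"offset": [-7.2, -36, 5.2], "rot": [-0.9, 35, 5.8], "gripper": 2}
    - {"offset": [-8, -40, 5.8], "rot": [-0.9, 35, 5.8], "gripper": 2}
    - {"offset": [-8.35, -41.7, 6], "rot": [-0.9, 35, 5.8], "gripper": 2}
    - {"offset": [-8.35, -41.7, 6], "rot": [-0.9, 35, 5.8], "gripper": 2}

```text
time_s: 6.4
eef_pos: [540.1, 146.0, 382.2]
ee_rot: [-0.001, 0.997, -0.076, 0.004]
force: [-0.2, -0.7, 0.3]
grip_width: 0.29
grip_force: 49.6
```

```bash
python3 - <<'E'
from h import *
s=sense();print(s['joints'].round(3),s['eef_pos'],rot(s).as_matrix().round(3)[:,2]);print(go([542,140.2,377],RK,s))
E
```

```text
[5.400e-02 3.470e-01 1.250e+00 1.000e-03 1.536e+00 1.776e+00] [540.0688692  145.9646408  382.23157334] [ 0.009  0.002 -1.   ]
(array([0.27, 0.54, 0.52]), array([-0.2, -0.5,  0.4]))
```

>>> step_arm:
  plan:
    - {"offset": [0.27, 0.54, 0.5], "rot": [-0.2, -0.5, 0.4], "gripper": 2}
    - {"offset": [0.27, 0.54, 0.5], "rot": [-0.2, -0.5, 0.4], "gripper": 2}
    - {"offset": [0.27, 0.54, 4], "rot": [-0.2, -0.5, 0.4], "gripper": 2}
    - {"offset": [0.27, 0.54, 8], "rot": [-0.2, -0.5, 0.4], "gripper": 2}
    - {"offset": [0.27, 0.54, 11], "rot": [-0.2, -0.5, 0.4], "gripper": 2}
    - {"offset": [0.27, 0.54, 13], "rot": [-0.2, -0.5, 0.4], "gripper": 2}
    - {"offset": [0.27, 0.54, 13], "rot": [-0.2, -0.5, 0.4], "gripper": 2}

```text
time_s: 7.1
eef_pos: [542.9, 135.5, 246.7]
ee_rot: [0.002, 0.997, -0.082, -0.006]
force: [-0.1, 0.5, 0.4]
grip_width: 0.297
grip_force: 49.7
```

```bash
python3 - <<'E'
from h import *
s=sense();print(s['eef_pos'],s['force']);print(go([542,140.2,180],RK,s))
W=cloud(capture('scene'))
k=(abs(W[...,0]-542)<40)&(abs(W[...,1]-140)<40)&(W[...,2]>70)&(W[...,2]<180)
P=W[k]
for z in range(70,150,10):
    q=P[(P[:,2]>=z)&(P[:,2]<z+10)]
    if len(q)>3: print(z,len(q),q.min(0).round(1),q.max(0).round(1))
E
```

```text
[542.92046426 135.48382741 246.68942963] [-0.11868543  0.50229723  0.43061136]
(array([-0.09, -0.48,  6.67]), array([ 0.3,  0.7, -0.3]))
80 19 [551.3 131.2  81.9] [555.3 138.3  89.8]
90 25 [550.1 130.1  90.4] [554.4 139.2  99.7]
100 30 [550.1 129.  100.1] [555.1 139.6 109.2]
110 37 [550.8 128.1 110.2] [554.6 140.1 120. ]
120 41 [550.4 127.3 120. ] [556.  140.4 129.9]
130 39 [550.7 127.6 130.1] [555.9 141.4 139.6]
140 49 [549.6 126.6 140. ] [555.3 141.7 150. ]
```

>>> step_arm:
  plan:
    - {"offset": [-0.1, -0.5, 1], "rot": [0.2, 0.5, -0.3], "gripper": 2}
    - {"offset": [-0.1, -0.5, 1], "rot": [0.2, 0.5, -0.3], "gripper": 2}
    - {"offset": [-0.1, -0.5, 1], "rot": [0.2, 0.5, -0.3], "gripper": 2}
    - {"offset": [-0.1, -0.5, 1], "rot": [0.2, 0.5, -0.3], "gripper": 2}

```text
time_s: 7.55
eef_pos: [543.6, 141.3, 240.3]
ee_rot: [0.0, 0.997, -0.079, 0.002]
force: [0.4, -0.0, -0.8]
grip_width: 0.291
grip_force: 49.7
```

```bash
python3 - <<'E'
from h import *
s=sense();print(s['eef_pos'],s['force']);print(go([542,140.2,180],RK,s))
E
```

```text
[543.59360086 141.34175074 240.29934307] [ 0.38743418 -0.00911215 -0.7713738 ]
(array([-0.16,  0.14,  6.03]), array([ 0. , -0.2,  0. ]))
```

>>> step_arm:
  plan:
    - {"offset": [-0.15, 0.1, 1], "rot": [0, 0, 0], "gripper": 2}
    - {"offset": [-0.15, 0.1, 2], "rot": [0, 0, 0], "gripper": 2}
    - {"offset": [-0.15, 0.1, 3], "rot": [0, 0, 0], "gripper": 2}
    - {"offset": [-0.15, 0.1, 4.5], "rot": [0, 0, 0], "gripper": 2}
    - {"offset": [-0.15, 0.1, 5.8], "rot": [0, 0, 0], "gripper": 2}
    - {"offset": [-0.15, 0.1, 6.2], "rot": [0, 0, 0], "gripper": 2}
    - {"offset": [-0.15, 0.1, 6.2], "rot": [0, 0, 0], "gripper": 2}
    - {"offset": [-0.15, 0.1, 6.2], "rot": [0, 0, 0], "gripper": 2}

```text
time_s: 8.35
eef_pos: [541.9, 140.8, 177.5]
ee_rot: [0.0, 0.997, -0.078, 0.001]
force: [-0.8, 0.3, 0.9]
grip_width: 0.294
grip_force: 49.8
```

>>> step_arm:
  plan:
    - {"offset": [0, 0, 0], "rot": [0, 0, 0], "gripper": 5}
    - {"offset": [0, 0, 0], "rot": [0, 0, 0], "gripper": 8.5}
    - {"offset": [0, 0, 0], "rot": [0, 0, 0], "gripper": 8.5}
    - {"offset": [0, 0, 0], "rot": [0, 0, 0], "gripper": 8.5}
    - {"offset": [-0.75, 0, 0.85], "rot": [0, 8, 0], "gripper": 8.5}
    - {"offset": [-1.5, 0, 1.0], "rot": [0, 16, 0], "gripper": 8.5}
    - {"offset": [-2.2, 0, 1.3], "rot": [0, 24, 0], "gripper": 8.5}
    - {"offset": [-2.85, 0, 1.6], "rot": [0, 32, 0], "gripper": 8.5}
    - {"offset": [-3.1, 0, 1.8], "rot": [0, 35, 0], "gripper": 8.5}
    - {"offset": [-3.1, 0, 1.8], "rot": [0, 35, 0], "gripper": 8.5}
    - {"offset": [-3.1, 0, 1.8], "rot": [0, 35, 0], "gripper": 8.5}

```text
time_s: 9.45
eef_pos: [511.5, 145.6, 159.5]
ee_rot: [0.024, 0.951, -0.075, 0.3]
force: [0.6, 0.1, -0.2]
grip_width: 0.994
grip_force: 0.0
```

```bash
python3 - <<'E'
from h import *
s=sense();m=rot(s).as_matrix();print(s['joints'].round(2),m[:,2].round(3),'grasp',s['eef_pos']+54*m[:,2])
c=snap('scene','scene2');cv2.imwrite('pics/c2.png',cv2.resize(cv2.imread('pics/scene2.png')[160:340,330:490],(640,720))[:600])
W=cloud(c)
k=(abs(W[...,0]-548)<15)&(abs(W[...,1]-140)<25)&(W[...,2]>60)&(W[...,2]<140)
P=W[k]
for z in range(60,140,10):
    q=P[(P[:,2]>=z)&(P[:,2]<z+10)]
    if len(q)>3: print(z,len(q),q.min(0).round(1),q.max(0).round(1))
E
```

```text
[ 0.11  0.37  1.95 -0.61  0.27  2.39] [ 0.567 -0.09  -0.818] grasp [542.18449093 140.70018039 115.27311402]
60 39 [551.5 133.1  60. ] [555.9 146.9  69.7]
70 45 [550.1 132.3  70.1] [557.3 147.5  79.9]
80 48 [552.1 131.6  80.2] [556.7 148.1  89.8]
90 47 [551.2 131.7  90.4] [556.4 148.7 100. ]
100 72 [550.7 127.7 100.1] [556.7 152.7 110. ]
110 69 [550.2 128.4 110.1] [557.6 152.7 120. ]
120 120 [533.3 127.7 120.2] [557.7 156.4 130. ]
130 85 [533.5 128.5 130. ] [556.4 154.4 132.1]
```

View pics/c2.png

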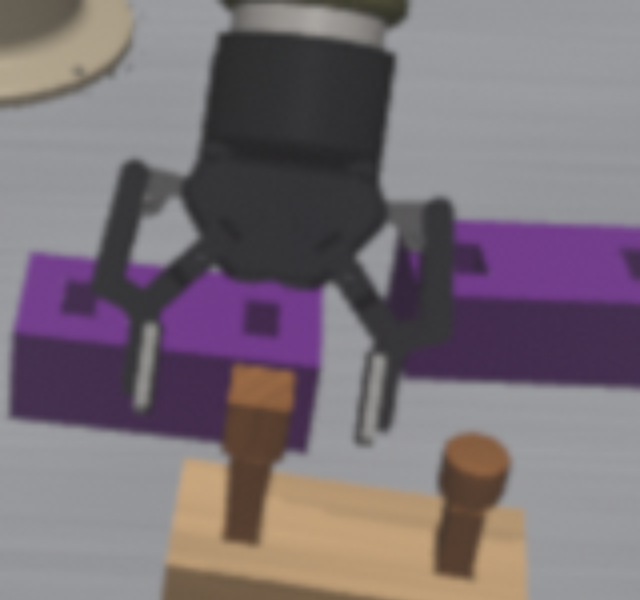

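The crop shows the wedge standing in its pocket, head at crop (262,410), with the open pads on either side at (140,370) and (370,400). Closing now.

>>> step_arm:
  plan:
    - {"offset": [0, 0, 0], "rot": [0, 0, 0], "gripper": 5}
    - {"offset": [0, 0, 0], "rot": [0, 0, 0], "gripper": 2}
    - {"offset": [0, 0, 0], "rot": [0, 0, 0], "gripper": 2}
    - {"offset": [0, 0, 0], "rot": [0, 0, 0], "gripper": 2}
    - {"offset": [0, 0, 0], "rot": [0, 0, 0], "gripper": 2}
    - {"offset": [0, 0, 0], "rot": [0, 0, 0], "gripper": 2}
  squeeze: 60

```text
time_s: 10.1
eef_pos: [511.2, 145.7, 159.2]
ee_rot: [0.024, 0.95, -0.075, 0.301]
force: [0.1, 1.0, 1.4]
grip_width: 0.297
grip_force: 59.3
```

>>> step_arm:
  plan:
    - {"offset": [0.6, 0, -0.8], "rot": [0, 0, 0], "gripper": 2}
    - {"offset": [2.3, 0, -3.3], "rot": [0, 0, 0], "gripper": 2}
    - {"offset": [4, 0, -5.7], "rot": [0, 0, 0], "gripper": 2}
    - {"offset": [5.75, 0, -8.2], "rot": [0, 0, 0], "gripper": 2}
    - {"offset": [7.5, 0, -10.6], "rot": [0, 0, 0], "gripper": 2}
    - {"offset": [9.2, 0, -13.1], "rot": [0, 0, 0], "gripper": 2}
    - {"offset": [10.3, 0, -14.7], "rot": [0, 0, 0], "gripper": 2}
    - {"offset": [10.3, 0, -14.7], "rot": [0, 0, 0], "gripper": 2}
    - {"offset": [10.3, 0, -14.7], "rot": [0, 0, 0], "gripper": 2}
    - {"offset": [10.3, 0, -14.7], "rot": [0, 0, 0], "gripper": 2}

```text
time_s: 11.1
eef_pos: [510.4, 145.6, 336.9]
ee_rot: [0.024, 0.951, -0.075, 0.299]
force: [0.6, -0.7, -0.6]
grip_width: 0.296
grip_force: 59.3
```

```bash
cat > wed.py <<'E'
from h import *
def wedge_axis(c,H,lo,hi,rad=45):
    "points of the wedge blade's visible face near H"
    W=cloud(c); return W
E
python3 - <<'E'
from h import *
s=sense();m=rot(s).as_matrix();g=s['eef_pos']+54*m[:,2];print(s['joints'].round(2),m.round(3).tolist(),'grasp',g)
c=snap('scene','scene3');W=cloud(c)
k=(abs(W[...,0]-g[0]-8)<20)&(abs(W[...,1]-g[1])<25)&(W[...,2]>g[2]-130)&(W[...,2]<g[2]+20)
P=W[k]
for z in range(int(P[:,2].min()),int(P[:,2].max()),10):
    q=P[(P[:,2]>=z)&(P[:,2]<z+10)]
    if len(q)>3: print(z,len(q),q.min(0).round(1),q.max(0).round(1),'rel',((q.min(0)+q.max(0))/2-g).round(1),np.median(q,0).round(1))
E
```

```text
[ 0.11  0.12  1.74 -0.24  0.7   1.97] [[0.81, -0.156, 0.566], [-0.128, -0.988, -0.091], [0.573, 0.001, -0.82]] grasp [540.99600242 140.75151227 292.61738928]
187 24 [550.3 135.8 187.7] [554.9 143.5 196.1] rel [  11.6   -1.1 -100.7] [552.7 139.5 192.5]
197 35 [550.7 134.6 197.1] [554.9 143.8 206.8] rel [ 11.8  -1.5 -90.7] [552.7 139.4 202.2]
207 40 [549.9 133.5 207. ] [555.3 144.6 216.9] rel [ 11.6  -1.7 -80.7] [552.9 138.6 212.6]
217 43 [550.7 133.2 217.4] [555.  144.6 226.4] rel [ 11.9  -1.8 -70.7] [552.6 138.9 221.7]
227 48 [549.8 132.9 227.2] [555.7 145.4 236.8] rel [ 11.8  -1.6 -60.6] [552.8 139.2 232. ]
237 58 [549.9 131.7 237. ] [555.2 146.4 246.6] rel [ 11.5  -1.7 -50.8] [553.  139.5 241.8]
247 63 [549.4 131.4 247. ] [556.3 146.8 256.9] rel [ 11.8  -1.7 -40.6] [553.  139.  252.4]
257 67 [549.4 130.8 257.3] [555.6 147.1 266.9] rel [ 11.5  -1.8 -30.5] [552.7 139.  261.9]
267 79 [550.3 129.9 267. ] [556.3 154.2 277. ] rel [ 12.3   1.3 -20.6] [552.8 138.9 272.7]
277 135 [540.3 115.8 277.2] [564.2 162.3 286.9] rel [ 11.2  -1.7 -10.6] [553.5 138.4 282.9]
287 254 [541.1 116.5 287. ] [562.2 165.2 297. ] rel [10.7  0.1 -0.6] [553.5 140.5 292. ]
297 276 [531.8 116.  297.1] [557.1 165.7 307. ] rel [3.5 0.1 9.4] [550.7 140.  302.4]
307 219 [529.1 115.8 307. ] [554.  165.6 312.6] rel [ 0.6 -0.1 17.2] [541.6 140.1 308.1]
```

```bash
cat >> h.py <<'E'
# wedge in the tilted grasp: pose in the tool frame
m0=np.array([[0.81,-0.156,0.566],[-0.128,-0.988,-0.091],[0.573,0.001,-0.82]]); p0=np.array([510.4,145.6,336.9])
yw=np.array([-.156,-.988,0]);yw/=np.linalg.norm(yw); Rw=np.stack([np.cross(yw,ez),yw,ez],1)
tip_t=m0.T@(np.array([540.2,140.9,187.4])-p0); Rwt=m0.T@Rw
U_,_,V_=np.linalg.svd(Rwt); Rwt=U_@V_
Rws=np.stack([np.cross(ty,ax),ty,ax],1)
def slot(depth,s,off=(0,0)):
    Rt=Rws@Rwt.T; tip=M-depth*ax+off[0]*eu+off[1]*ey
    T=tip-Rt@tip_t
    return (T.round(1),)+go(T,Rt,s)
def tip_now(s):
    r=rot(s); tw=s['eef_pos']+r.apply(tip_t); d=tw-M
    a=r.as_matrix()@Rwt
    return 'tip uvn rel mouth',(B@d).round(1),'axis uvn',(B@a[:,2]).round(3)
E
python3 - <<'E'
from h import *
s=sense();print(tip_t);print(slot(-30,s));print((Rws@Rwt.T).round(3).tolist());print(slot(25,s))
E
```

```text
[-60.9239  -0.1547 139.8845]
(array([ 667. , -297.6,  269.1]), array([14.42, 41.33, 18.43]), array([  4.3, -35.2,  -4.1]))
[[0.998, -0.067, 0.002], [-0.067, -0.997, 0.049], [-0.002, -0.049, -0.999]]
(array([ 635.6, -293.3,  224.1]), array([ 9.25, 41.39, 20.3 ]), array([  4.3, -35.2,  -4.1]))
```

>>> step_arm:
  plan:
    - {"offset": [1.4, 4, 1], "rot": [0.4, -3.5, -0.4], "gripper": 2}
    - {"offset": [3, 8, 2.2], "rot": [0.8, -7, -0.8], "gripper": 2}
    - {"offset": [4.6, 12, 3.6], "rot": [1.3, -11, -1.3], "gripper": 2}
    - {"offset": [6.2, 16, 5], "rot": [1.8, -15, -1.8], "gripper": 2}
    - {"offset": [8, 20, 6.5], "rot": [2.3, -19, -2.2], "gripper": 2}
    - {"offset": [9.8, 24, 8], "rot": [2.8, -23, -2.7], "gripper": 2}
    - {"offset": [11.6, 28, 9.5], "rot": [3.3, -27, -3.2], "gripper": 2}
    - {"offset": [13.4, 32, 11], "rot": [3.8, -31, -3.7], "gripper": 2}
    - {"offset": [15.2, 36, 12.7], "rot": [4.3, -35.2, -4.1], "gripper": 2}
    - {"offset": [17, 40, 14.7], "rot": [4.3, -35.2, -4.1], "gripper": 2}
    - {"offset": [17, 41.3, 14.7], "rot": [4.3, -35.2, -4.1], "gripper": 2}
    - {"offset": [17, 41.3, 14.7], "rot": [4.3, -35.2, -4.1], "gripper": 2}

```text
time_s: 12.35
eef_pos: [666.8, -299.2, 313.3]
ee_rot: [-0.025, 0.999, -0.035, -0.001]
force: [-0.2, 1.4, -1.0]
grip_width: 0.296
grip_force: 59.4
```

>>> step_arm:
  plan:
    - {"offset": [0, 0, 0], "rot": [0, 0, 0], "gripper": 2}
    - {"offset": [0, 0, 0], "rot": [0, 0, 0], "gripper": 2}
    - {"offset": [0, 0, 0], "rot": [0, 0, 0], "gripper": 2}

```text
time_s: 12.65
eef_pos: [667.2, -295.7, 317.6]
ee_rot: [-0.024, 0.999, -0.033, 0.002]
force: [-0.1, -0.8, 0.2]
grip_width: 0.297
grip_force: 59.4
```

```bash
python3 - <<'E'
from h import *
s=sense();print(s['joints'].round(2),s['eef_pos'],tip_now(s));print(slot(-30,s));print(slot(-22,s))
E
```

```text
[-0.59  0.83  0.64  0.04  1.7   1.05] [ 667.17914946 -295.65351052  317.63565341] ('tip uvn rel mouth', array([27.2, -0. , 69.9]), 'axis uvn', array([0.003, 0.06 , 0.998]))
(array([ 667. , -297.6,  269.1]), array([-0.02,  0.43,  4.84]), array([ 0. , -0.2,  0.1]))
(array([ 662.4, -297. ,  262.6]), array([-0.48,  0.43,  5.49]), array([ 0. , -0.2,  0.1]))
```

>>> step_arm:
  plan:
    - {"offset": [0, 0.2, 1.5], "rot": [0, -0.2, 0], "gripper": 2}
    - {"offset": [0, 0.4, 3], "rot": [0, -0.2, 0], "gripper": 2}
    - {"offset": [0, 0.4, 4.4], "rot": [0, -0.2, 0], "gripper": 2}
    - {"offset": [0, 0.4, 4.8], "rot": [0, -0.2, 0], "gripper": 2}
    - {"offset": [0, 0.4, 4.8], "rot": [0, -0.2, 0], "gripper": 2}
    - {"offset": [0, 0.4, 4.8], "rot": [0, -0.2, 0], "gripper": 2}
    - {"offset": [0, 0.4, 4.8], "rot": [0, -0.2, 0], "gripper": 2}

```text
time_s: 13.35
eef_pos: [667.2, -298.7, 269.3]
ee_rot: [-0.024, 0.999, -0.034, -0.0]
force: [0.5, 0.7, -0.4]
grip_width: 0.3
grip_force: 59.4
```

```bash
python3 - <<'E'
from h import *
s=sense();print(s['eef_pos'],tip_now(s))
mo=np.array([36.2,68.2,102.8])
for k in('scene','top'):
    c=snap(k,k+'4');L=(cloud(c)-O)@B.T-mo
    col=c['color'].astype(int); br=(col[...,0]>col[...,2]+25)
    print(k)
    for n in range(22,102,8):
        q=L[(L[...,2]>=n)&(L[...,2]<n+8)&(abs(L[...,0])<25)&(abs(L[...,1])<25)&br]
        if len(q)>5: print(n,len(q),q.min(0).round(1),q.max(0).round(1),'mid',((q.min(0)+q.max(0))/2).round(1))
a=cv2.imread('pics/scene4.png')[200:350,80:280];b=cv2.imread('pics/top4.png')[100:250,370:570]
cv2.imwrite('pics/c4.png',np.hstack([cv2.resize(x,(400,300),interpolation=3) for x in(a,b)]))
E
```

```text
[ 667.17954436 -298.70148591  269.31754085] ('tip uvn rel mouth', array([-0.1,  3. , 30.3]), 'axis uvn', array([0.   , 0.06 , 0.998]))
scene
22 8 [-25.   -2.2  22. ] [-17.2  17.7  23.9] mid [-21.1   7.8  23. ]
30 35 [-12.6  -2.5  30.3] [13.   6.8 37.9] mid [ 0.2  2.2 34.1]
38 37 [-13.   -2.4  38.2] [12.8  1.8 45.9] mid [-0.1 -0.3 42.1]
46 40 [-12.7  -2.   46.2] [12.6  2.4 53.7] mid [-0.1  0.2 49.9]
54 36 [-12.7  -1.9  54.3] [11.5  1.1 61.9] mid [-0.6 -0.4 58.1]
62 42 [-12.9  -2.2  62.1] [11.2  3.9 69.9] mid [-0.9  0.8 66. ]
70 48 [-13.3  -2.4  70.1] [11.1  5.5 77.8] mid [-1.1  1.5 74. ]
78 47 [-13.   -2.4  78.1] [10.3  7.3 85.9] mid [-1.4  2.4 82. ]
86 46 [-13.   -2.5  86.1] [10.6  6.8 93.1] mid [-1.2  2.1 89.6]
94 25 [-13.1  -2.   94. ] [ -2.4   7.  101.9] mid [-7.7  2.5 98. ]
top
```

View pics/c4.png

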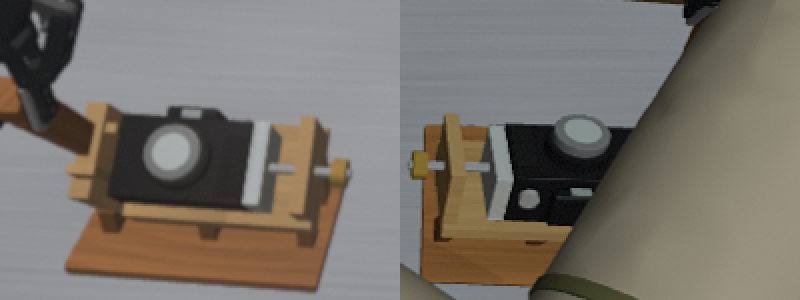

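The scene crop shows the held wedge just above the slot, tip at crop (92,150). Its camera-side face measures 1.8 mm clear of the camera end, and it is centred between the cheeks. Inserting along the slot.

>>> step_arm:
  plan:
    - {"offset": [-0.57, 0, 0.82], "rot": [0, 0, 0], "gripper": 2}
    - {"offset": [-1.15, 0, 1.64], "rot": [0, 0, 0], "gripper": 2}
    - {"offset": [-1.55, 0, 2.2], "rot": [0, 0, 0], "gripper": 2}
    - {"offset": [-1.9, 0, 2.7], "rot": [0, 0, 0], "gripper": 2}
    - {"offset": [-2.3, 0, 3.3], "rot": [0, 0, 0], "gripper": 2}
    - {"offset": [-2.3, 0, 3.3], "rot": [0, 0, 0], "gripper": 2}
    - {"offset": [-2.3, 0, 3.3], "rot": [0, 0, 0], "gripper": 2}

```text
time_s: 14.15
eef_pos: [644.2, -295.7, 235.5]
ee_rot: [-0.024, 0.999, -0.034, -0.001]
force: [-0.0, -0.1, 0.2]
grip_width: 0.3
grip_force: 59.4
```

```bash
python3 - <<'E'
from h import *
s=sense();print(s['eef_pos'],s['force'],tip_now(s))
E
```

```text
[ 644.15800337 -295.66936509  235.5109618 ] [-0.03917081 -0.11653038  0.16204427] ('tip uvn rel mouth', array([ -0.4,   0.6, -10.7]), 'axis uvn', array([-0.001,  0.061,  0.998]))
```

No contact, and the tip is 11 mm deep. Going another 13 mm.

>>> step_arm:
  plan:
    - {"offset": [-0.25, 0, 0.36], "rot": [0, 0, 0], "gripper": 2}
    - {"offset": [-0.5, 0, 0.72], "rot": [0, 0, 0], "gripper": 2}
    - {"offset": [-0.75, 0, 1.07], "rot": [0, 0, 0], "gripper": 2}
    - {"offset": [-0.75, 0, 1.07], "rot": [0, 0, 0], "gripper": 2}
    - {"offset": [-0.75, 0, 1.07], "rot": [0, 0, 0], "gripper": 2}

```text
time_s: 14.65
eef_pos: [636.6, -294.6, 224.7]
ee_rot: [-0.024, 0.999, -0.034, -0.001]
force: [0.2, -0.3, 0.2]
grip_width: 0.296
grip_force: 59.4
```

```bash
python3 - <<'E'
from h import *
s=sense();print(s['eef_pos'],s['force'],tip_now(s))
E
```

```text
[ 636.56774064 -294.64240659  224.67910028] [ 0.20585751 -0.2834415   0.15592746] ('tip uvn rel mouth', array([ -0.3,  -0.2, -24. ]), 'axis uvn', array([-0.001,  0.061,  0.998]))
```

>>> step_arm:
  plan:
    - {"offset": [0, 0, 0], "rot": [0, 0, 0], "gripper": 4}
    - {"offset": [0, 0, 0], "rot": [0, 0, 0], "gripper": 6}
    - {"offset": [0, 0, 0], "rot": [0, 0, 0], "gripper": 6}
    - {"offset": [0, 0, 0], "rot": [0, 0, 0], "gripper": 6}
    - {"offset": [0, 0, -2], "rot": [0, 0, 0], "gripper": 6}
    - {"offset": [0, 0, -5], "rot": [0, 0, 0], "gripper": 6}
    - {"offset": [0, 0, -8], "rot": [0, 0, 0], "gripper": 6}
    - {"offset": [0, 0, -8], "rot": [0, 0, 0], "gripper": 3}
    - {"offset": [0, 0, -8], "rot": [0, 0, 0], "gripper": 0}
    - {"offset": [0, 0, -8], "rot": [0, 0, 0], "gripper": 0}
    - {"offset": [0, 0, -8], "rot": [0, 0, 0], "gripper": 0}

```text
time_s: 15.75
eef_pos: [636.5, -298.4, 303.2]
ee_rot: [-0.025, 0.999, -0.034, -0.002]
force: [-0.2, 0.7, -0.3]
grip_width: 0.02
grip_force: 0.0
```

```bash
cat > chk.py <<'E'
from h import *
import sys
def chk(tag):
    s=sense();print(s['eef_pos'].round(1),s['force'].round(1),s['grip_width'],s['joints'].round(2))
    mo=np.array([36.2,68.2,102.8]); c=snap('scene','scene'+tag)
    L=(cloud(c)-O)@B.T-mo; col=c['color'].astype(int); br=(col[...,0]>col[...,2]+25)
    k=br&(abs(L[...,0])<40)&(abs(L[...,1])<25)&(L[...,2]>22)&(L[...,2]<150)
    for n in range(22,130,8):
        q=L[k&(L[...,2]>=n)&(L[...,2]<n+8)]
        if len(q)>5: print(n,len(q),q.min(0).round(1),q.max(0).round(1))
    a=cv2.imread(f'pics/scene{tag}.png')[150:300,60:260]; cv2.imwrite(f'pics/c{tag}.png',cv2.resize(a,(600,450),interpolation=3))
if __name__=='__main__': chk(sys.argv[1])
E
python3 chk.py 5
```

```text
[ 636.5 -298.4  303.2] [-0.2  0.7 -0.3] 0.020153884516591822 [-0.62  0.75  0.81  0.04  1.61  1.02]
22 47 [-25.2  -6.2  22.1] [ 9. 18. 30.]
30 30 [-17.7  -6.4  30. ] [ 7.4  6.4 37.9]
38 44 [-18.1  -6.4  38.1] [ 8.2  3.8 46. ]
46 38 [-18.3  -6.7  46.1] [ 7.5  4.  53.9]
54 17 [-18.7  -9.2  54.8] [ 5.5  5.3 61.9]
62 54 [-19.4  -9.4  62.2] [ 6.1  5.9 69.8]
70 53 [-19.6  -9.2  70. ] [ 4.1  5.8 78. ]
78 96 [-20.2  -8.2  78.1] [ 6.1 18.5 86. ]
86 255 [-20.2  -8.   86. ] [ 5.4 17.4 92.1]
```

View pics/c5.png

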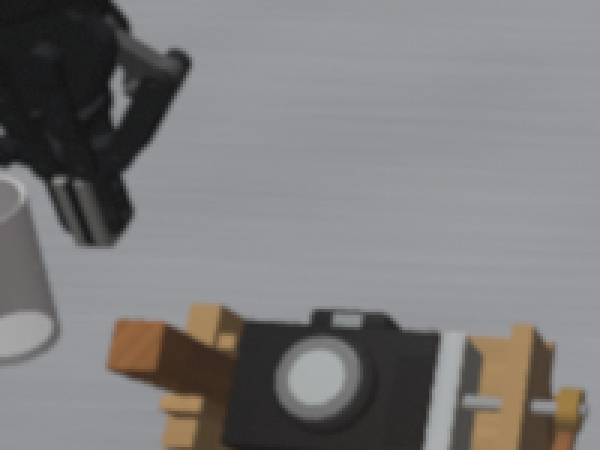

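The crop shows the wedge standing free in the slot, head at crop (135,345), with the camera undisturbed. The head top is 92 mm above the mouth, so the tip is about 28 mm deep. Next I push with shut fingers, tool tilted about 20° inwards.

```bash
cat >> h.py <<'E'
def push(h,s,beta=20,c=(-6,5,92),xc=-11):
    b=np.radians(beta); z=np.sin(b)*ex-np.cos(b)*ez; R=np.stack([np.cross(ey,z),ey,z],1)
    C=M+np.array([c[0],c[1],c[2]+h])@B; T=C-R@np.array([xc,0,73])
    return (T.round(1),)+go(T,R,s)+((R.T@-en).round(3),)
E
python3 - <<'E'
from h import *
s=sense()
for h in(15,): print(push(h,s))
E
```

```text
(array([ 690.7, -292.5,  254. ]), array([ 5.39, -0.71,  4.96]), array([ -3.2, -19.8,  -1.5]), array([-0.259, -0.   ,  0.966]))
```

>>> step_arm:
  plan:
    - {"offset": [2, -0.3, 0], "rot": [-1, -6.5, -0.5], "gripper": 0}
    - {"offset": [4, -0.5, 0.5], "rot": [-2, -13, -1], "gripper": 0}
    - {"offset": [5.4, -0.6, 1.5], "rot": [-3.2, -19.8, -1.5], "gripper": 0}
    - {"offset": [5.4, -0.6, 3], "rot": [-3.2, -19.8, -1.5], "gripper": 0}
    - {"offset": [5.4, -0.6, 4.5], "rot": [-3.2, -19.8, -1.5], "gripper": 0}
    - {"offset": [5.4, -0.6, 4.9], "rot": [-3.2, -19.8, -1.5], "gripper": 0}
    - {"offset": [5.4, -0.6, 4.9], "rot": [-3.2, -19.8, -1.5], "gripper": 0}
    - {"offset": [5.4, -0.6, 4.9], "rot": [-3.2, -19.8, -1.5], "gripper": 0}
    - {"offset": [5.4, -0.6, 4.9], "rot": [-3.2, -19.8, -1.5], "gripper": 0}

```text
time_s: 16.7
eef_pos: [688.9, -293.4, 257.4]
ee_rot: [-0.001, 0.985, -0.016, -0.171]
force: [0.9, 0.2, -0.4]
grip_width: -0.004
grip_force: 0.0
```

```bash
python3 - <<'E'
from h import *
s=sense();print(push(15,s));print(s['joints'].round(2))
E
python3 chk.py 6
```

```text
(array([ 690.7, -292.5,  254. ]), array([ 0.28, -0.1 ,  0.26]), array([ 0.2, -0.3, -0.1]), array([-0.259, -0.   ,  0.966]))
[-0.52  1.16  0.19 -0.19  2.1   1.02]
[ 688.9 -293.4  257.4] [ 0.9  0.2 -0.4] -0.00435461280994739 [-0.52  1.16  0.19 -0.19  2.1   1.02]
22 56 [-24.6  -6.3  22.1] [ 8.7 16.  30. ]
30 44 [-17.7  -6.5  30.2] [ 8.8  7.4 37.9]
38 39 [-17.8  -6.3  38.1] [ 8.2  4.9 45.7]
46 41 [-18.3  -6.6  46. ] [ 7.2  4.3 53.9]
54 17 [-19.   -9.2  54.8] [ 5.4  6.5 61.8]
62 56 [-19.2  -9.7  62. ] [ 6.2  7.3 69.9]
70 54 [-19.5  -8.6  70.1] [ 4.1  8.5 78. ]
78 88 [-20.1  -8.3  78.1] [ 4.8 18.6 86. ]
86 208 [-20.3  -8.5  86.1] [ 5.7 15.8 91.2]
118 9 [-18.7  -7.8 118.2] [ -6.6  -4.4 125.1]
```

View pics/c6.png

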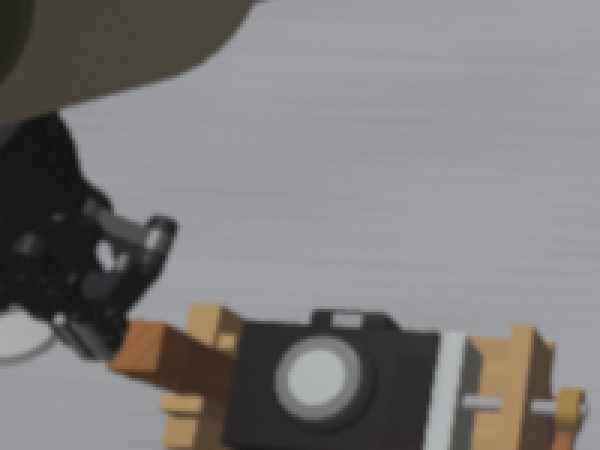

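The crop shows the shut fingertips just above the head, at crop (95,345), but joint 3 is at its limit again. I'll reduce the tilt to 10°.

```bash
python3 - <<'E'
from h import *
s=sense();print(push(12,s,10));print(push(-3,s,10))
E
```

```text
(array([ 677.2, -292. ,  256.7]), array([-1.11, -0.09,  0.43]), array([ 0.2,  9.7, -0.1]), array([-0.423, -0.   ,  0.906]))
(array([ 668.6, -291.8,  244.4]), array([-1.5 , -0.09,  1.88]), array([ 0.2,  9.7, -0.1]), array([-0.423, -0.   ,  0.906]))
```

>>> step_arm:
  plan:
    - {"offset": [-0.6, 0, -0.5], "rot": [0.1, 5, 0], "gripper": 0}
    - {"offset": [-1.1, -0.1, 0], "rot": [0.2, 9.7, 0], "gripper": 0}
    - {"offset": [-1.1, -0.1, 0.4], "rot": [0.2, 9.7, 0], "gripper": 0}
    - {"offset": [-1.1, -0.1, 0.4], "rot": [0.2, 9.7, 0], "gripper": 0}
    - {"offset": [-1.1, -0.1, 0.4], "rot": [0.2, 9.7, 0], "gripper": 0}
    - {"offset": [-1.1, -0.1, 0.4], "rot": [0.2, 9.7, 0], "gripper": 0}

```text
time_s: 17.35
eef_pos: [678.1, -291.9, 255.2]
ee_rot: [-0.002, 0.996, -0.016, -0.089]
force: [0.2, -0.5, 0.2]
grip_width: 0.0
grip_force: 0.0
```

```bash
python3 - <<'E'
from h import *
s=sense();print(s['joints'].round(2),s['force'].round(1));print(push(12,s,10));print(push(0,s,10))
E
```

```text
[-0.54  0.96  0.55 -0.09  1.78  1.05] [ 0.2 -0.5  0.2]
(array([ 677.2, -292. ,  256.7]), array([-0.12,  0.02, -0.13]), array([-0.1,  0.2, -0. ]), array([-0.423, -0.   ,  0.906]))
(array([ 670.3, -291.8,  246.9]), array([-0.62,  0.02,  0.96]), array([-0.1,  0.2, -0. ]), array([-0.423, -0.   ,  0.906]))
```

>>> step_arm:
  plan:
    - {"offset": [-0.2, 0, 0.4], "rot": [0, 0, 0], "gripper": 0}
    - {"offset": [-0.35, 0, 0.72], "rot": [0, 0, 0], "gripper": 0}
    - {"offset": [-0.42, 0, 0.9], "rot": [0, 0, 0], "gripper": 0}
    - {"offset": [-0.42, 0, 0.9], "rot": [0, 0, 0], "gripper": 0}
    - {"offset": [-0.42, 0, 0.9], "rot": [0, 0, 0], "gripper": 0}

```text
time_s: 17.85
eef_pos: [671.7, -291.5, 247.2]
ee_rot: [-0.002, 0.996, -0.016, -0.089]
force: [-0.1, -0.6, 0.2]
grip_width: 0.003
grip_force: 0.0
```

>>> step_arm:
  plan:
    - {"offset": [-0.08, 0, 0.18], "rot": [0, 0, 0], "gripper": 0}
    - {"offset": [-0.13, 0, 0.27], "rot": [0, 0, 0], "gripper": 0}
    - {"offset": [-0.13, 0, 0.27], "rot": [0, 0, 0], "gripper": 0}

```text
time_s: 18.15
eef_pos: [669.8, -291.4, 244.5]
ee_rot: [-0.002, 0.996, -0.016, -0.089]
force: [-0.5, 0.5, -0.5]
grip_width: 0.003
grip_force: 0.0
```

>>> step_arm:
  plan:
    - {"offset": [-0.08, 0, 0.18], "rot": [0, 0, 0], "gripper": 0}
    - {"offset": [-0.08, 0, 0.18], "rot": [0, 0, 0], "gripper": 0}

```text
time_s: 18.35
eef_pos: [668.7, -291.4, 242.8]
ee_rot: [-0.002, 0.996, -0.016, -0.089]
force: [0.8, 0.0, -0.0]
grip_width: 0.001
grip_force: 0.0
```

>>> step_arm:
  plan:
    - {"offset": [-0.08, 0, 0.18], "rot": [0, 0, 0], "gripper": 0}
    - {"offset": [-0.08, 0, 0.18], "rot": [0, 0, 0], "gripper": 0}

```text
time_s: 18.55
eef_pos: [667.6, -291.3, 241.1]
ee_rot: [-0.002, 0.996, -0.016, -0.089]
force: [-0.0, -1.2, 1.1]
grip_width: 0.001
grip_force: 0.0
```

>>> step_arm:
  plan:
    - {"offset": [-0.08, 0, 0.18], "rot": [0, 0, 0], "gripper": 0}
    - {"offset": [-0.08, 0, 0.18], "rot": [0, 0, 0], "gripper": 0}

```text
time_s: 18.75
eef_pos: [666.7, -291.3, 240.0]
ee_rot: [-0.002, 0.996, -0.016, -0.088]
force: [1.3, -0.3, 1.4]
grip_width: -0.0
grip_force: 0.7
```

```bash
python3 chk.py 7
```

```text
[ 666.7 -291.3  240. ] [ 1.3 -0.3  1.4] -0.00048645112408861595 [-0.55  0.93  0.65 -0.09  1.71  1.05]
22 57 [-24.2  -6.2  22. ] [ 8.8 18.3 30. ]
30 41 [-17.6  -6.5  30.8] [ 8.4  7.8 38. ]
38 40 [-17.9  -6.3  38. ] [ 7.2  4.9 45.3]
46 38 [-18.3  -6.6  46. ] [ 7.2  3.9 52.8]
54 25 [-19.   -9.1  54.5] [ 5.2  4.9 61.9]
62 53 [-19.5  -9.7  62. ] [ 6.3  5.5 70. ]
70 54 [-19.8  -9.   70.1] [ 4.1  3.7 78. ]
78 66 [-20.   -9.2  78.2] [ 4.7  1.3 86. ]
86 52 [-19.   -8.8  86.1] [ 5.5 -0.  89.2]
94 8 [-20.4  -9.3  96.2] [ -6.7  -6.7 101.5]
```

>>> step_arm:
  plan:
    - {"offset": [-0.08, 0, 0.18], "rot": [0, 0, 0], "gripper": 0}
    - {"offset": [-0.08, 0, 0.18], "rot": [0, 0, 0], "gripper": 0}

```text
time_s: 19.0
eef_pos: [665.7, -291.1, 238.7]
ee_rot: [-0.002, 0.996, -0.016, -0.088]
force: [3.5, 0.6, 2.4]
grip_width: 0.001
grip_force: 2.1
```

>>> step_arm:
  plan:
    - {"offset": [-0.08, 0, 0.18], "rot": [0, 0, 0], "gripper": 0}
    - {"offset": [-0.08, 0, 0.18], "rot": [0, 0, 0], "gripper": 0}

```text
time_s: 19.2
eef_pos: [665.2, -291.0, 238.5]
ee_rot: [-0.001, 0.996, -0.016, -0.086]
force: [6.8, 1.2, 8.9]
grip_width: -0.001
grip_force: 5.7
```

>>> step_arm:
  plan:
    - {"offset": [-0.06, 0, 0.15], "rot": [0, 0, 0], "gripper": 0}
    - {"offset": [-0.06, 0, 0.15], "rot": [0, 0, 0], "gripper": 0}
    - {"offset": [-0.06, 0, 0.15], "rot": [0, 0, 0], "gripper": 0}

```text
time_s: 19.5
eef_pos: [664.9, -290.9, 238.4]
ee_rot: [-0.001, 0.996, -0.016, -0.085]
force: [9.7, 1.5, 13.3]
grip_width: -0.001
grip_force: 8.3
```

>>> step_arm:
  plan:
    - {"offset": [-0.05, 0, 0.14], "rot": [0, 0, 0], "gripper": 0}
    - {"offset": [-0.05, 0, 0.14], "rot": [0, 0, 0], "gripper": 0}
    - {"offset": [-0.05, 0, 0.14], "rot": [0, 0, 0], "gripper": 0}
    - {"offset": [-0.05, 0, 0.14], "rot": [0, 0, 0], "gripper": 0}
    - {"offset": [-0.05, 0, 0.14], "rot": [0, 0, 0], "gripper": 0}

```text
time_s: 20.0
eef_pos: [664.7, -290.8, 238.2]
ee_rot: [-0.0, 0.996, -0.016, -0.083]
force: [12.9, 1.4, 18.6]
grip_width: 0.0
grip_force: 10.7
```

About 22.6 N along the slot with no further advance, so it is seated. Retreating and checking.

>>> step_arm:
  plan:
    - {"offset": [0.4, 0, -0.9], "rot": [0, 0, 0], "gripper": 0}
    - {"offset": [1.2, 0, -2.7], "rot": [0, 0, 0], "gripper": 0}
    - {"offset": [1, 0, -5], "rot": [0, 0, 0], "gripper": 0}
    - {"offset": [0, 0, -8], "rot": [0, 0, 0], "gripper": 0}
    - {"offset": [-3, 0, -11], "rot": [0, 0, 0], "gripper": 0}
    - {"offset": [-6, 0, -13], "rot": [0, 0, 0], "gripper": 0}
    - {"offset": [-6, 0, -13], "rot": [0, 0, 0], "gripper": 0}

```text
time_s: 20.7
eef_pos: [624.7, -290.5, 377.5]
ee_rot: [-0.0, 0.996, -0.017, -0.086]
force: [0.6, 1.0, 0.7]
grip_width: 0.002
grip_force: 0.0
```

```bash
python3 chk.py 8; python3 - <<'E'
from h import *
c0=load('scene0');c=load('scene8')
for x in(c0,c):
    L=(cloud(x)-O)@B.T; d=(x['color'].astype(int).max(-1)<60)
    k=d&(L[...,2]>96)&(L[...,2]<103)&(abs(L[...,1])<70)&(L[...,0]>5)&(L[...,0]<65)
    print(k.sum(),L[k].mean(0).round(2),np.percentile(L[k][:,1],[2,98]).round(1))
E
```

```text
[ 624.7 -290.5  377.5] [0.6 1.  0.7] 0.002222881554925623 [-0.58  0.79  0.56 -0.1   1.93  1.  ]
22 49 [-24.6  -6.7  22. ] [ 8.6 17.2 29.8]
30 35 [-17.6  -6.7  30.1] [ 8.3  4.8 38. ]
38 35 [-18.4  -7.1  38.4] [ 8.   4.9 45.7]
46 30 [-18.5  -6.7  46.3] [ 7.5  4.2 52.3]
54 28 [-18.8  -9.6  54.2] [ 5.6  3.8 61.8]
62 56 [-19.5  -9.8  62. ] [ 5.9  6.  70. ]
70 52 [-20.1  -9.4  70.2] [ 4.3  7.6 77.9]
78 279 [-20.3  -8.8  78. ] [ 6.2 18.8 85.9]
86 55 [-18.9  -7.9  86. ] [ 4.  14.  88.5]
1434 [33.26  4.33 99.01] [-45.5  60.8]
1458 [33.08  5.74 98.99] [-45.4  61.8]
```

View pics/c8.png

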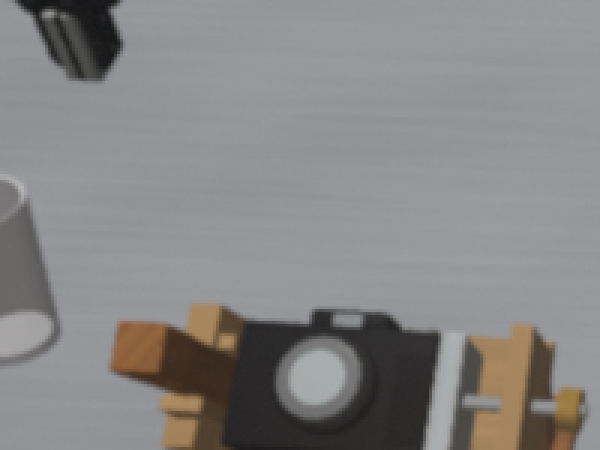

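The crop shows the wedge, head at crop (140,345), about 5 mm deeper than when set. It is standing free at the slope, and the camera is in place to within about 1 mm. Handing in.

```bash
python3 -c "
from rig import *
print(finish_job())"
```

```text
the job is handed in; nothing more can be done
None
```

The job is handed in, but no verdict came back: the wedge was pushed with about 22 N until it went no deeper and stands free in the slot at the slope, the camera is within about 1 mm of its place, the spacer and film can were not touched, and I could not measure the wedge's resting force on the camera.

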